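# Snap the lamp driver board onto its standoffs

## Robot

A 7-joint arm with a two-finger parallel gripper is mounted at the origin on a cart in front of the work surface, level with it; the furniture and walls round the work are solid. World frame = base frame: x ahead of the robot, y to its left, z up, the work surface at z = 0. Lengths are in m, angles in rad, forces in N, time in s.
With the tool pointing down it reaches from about 0.425 to 0.875 m from the base axis. Payload 8.4 kg.
Tool frame: the origin (TCP) lies at the very end of the fingers, on their centre line; the grasp point (between the pads) lies 19 mm behind it (bot.hold_point_z is the distance from the TCP to the grasp point, in m); x points along the fingers, y is the direction in which the jaws open and shut, and the axes are right-handed (so a half turn about x gives the same grasp; the last joint's range is limited). The gripper opens to 87 mm and grips with 3 to 60 N. Pads are 19 mm wide; open, the fingers measure 117 mm over their backs; the gripper's body (75 mm by 190 mm) begins 51 mm behind the grasp point.
Start: joints at [-1.231, 0.333, 0.04, 1.465, -0.013, 1.343, -0.059], TCP at [0.276, 0.588, 0.223] pointing down, gripper open.
Joint ranges: [-2.58, 2.58], [-0.38, 2.09], [-1.3, 1.39], [0.25, 2.4], [-1.5, 4.64], [0.08, 2.09], [-2.65, 2.65]. Speed limits (rad/s): [2.22, 2.22, 2.79, 2.79, 3.14, 3.14, 3.14].

## Interface

Orientations are given as [roll, pitch, yaw] about the fixed x, y, z axes, in that order (R = Rz(yaw) Ry(pitch) Rx(roll)).
In Python, from rig import status, camera, ticket, bot gives the robot as it stands.
- The arm moves only by the tool servo_tool, never from a script. Its argument "commands" is a list of rows, each an object with "delta_rot": the turn, a rotation vector about the world's x, y, z in rad, a list of three; "dp": the shift along the world's x, y, z in m, a list of three; "fingers": the opening, from 0 (shut) to 1 (fully open). In form: [{"delta_rot": [rx, ry, rz], "dp": [tx, ty, tz], "fingers": fingers}, ...]. A call has 1 to 20 rows; each row is the pose to reach, as a shift and turn from the pose commanded when the call began; what a row does not reach only later rows make up. A row lasts 1/10 s, in which the tool goes at most 50 mm and 8.59 degrees, less where a joint would pass 70% of its speed; a pose out of reach is approached as far as the arm can. A call with a gripper value outside its range is refused whole. The fingers move at their own pace and stop on an object; the grip force is fixed at half the most. Time passes only in rows, so rows that repeat a pose let the fingers close. It gives the time, the measured TCP pose, the force and the opening at its end, in the units of the state.
- status.observe(): the state, without advancing time (a new reading comes with each control period).
- camera(name): name is "scene" or "top" or "wrist"; returns a dict with "frame" (384x512x3 uint8, red, green, blue), "depth" (384x512 float32, m along the optical axis (not along the pixel's ray), 0 where there is no reading), "camera_matrix" (3x3 intrinsics, pixels), "eye" and "rotation" of the camera in the world. Camera axes: x right, y down, z forward; pixel columns grow to the right and rows downward; lengths in m; the calibration is good to about 2 mm. The wrist camera is an equidistant fisheye: a pixel r from the principal point sees the ray r / f radians off the axis. A picture is of the moment at which its call begins.
- ticket.hand_in(): hands the job in, once; it reports no verdict.
The state is a dict: "t": time; "qpos": joint angles; "qd": joint speeds; "joint_torque": joint torques, N m; "position": TCP position; "tool_rot": TCP orientation; "ft_force": force on the tool from outside, world axes, zero at the start; "moment": the same for the moment, N m; "finger_gap": finger opening in m.
Only numpy, scipy, OpenCV 4.12 (cv2) and the standard library are available. Lean on these libraries where they do the work, as an engineer would, in place of code of your own. Each camera call takes 0.05 s, during which the arm holds its last target. There are 200 camera calls.

## Task

The larger of the two open lamp drivers on the bench has its circuit board still resting on top of the barbs of its four snap standoffs. Press the board evenly down by its two bare ends, without tipping it up, until it has clicked past all four standoffs and sits level and fully home. Do not push on the transformer in its middle, and leave alone the smaller driver, which is already finished.

Things in the scene. Friction and masses are not known exactly. Their poses are not given: they have to be found in the camera images.
- board: loose brown circuit board, 80 (x) by 110 (y) by 4 mm; origin: centre of its underside, z up. Corner holes at x +-32, y +-42 mm sit on standoff pins; it rests on the barbs, underside 38 mm over the bench. Parts stand only at |y| < 15 mm; the ends are bare. Best press points: x 0, y +-33 mm, closed fingertips; 12 to 18 N there clicks that end down 10 mm. Pressing at |y| > 42 mm lifts the far end
- chassis: fixed aluminium tray under that board, 92 (x) by 126 (y) mm, rim 14 mm high; origin: centre of its underside, on the bench; axes as the board's. Shoulders of its four white standoffs are 28 mm above the bench: the seated board's underside lies there, its top at 32 mm. Pin tips are 46.5 mm above the bench, 8 mm thick, barbs 14 mm across
- transformer: transformer fixed in the middle of the board, 34 (x) by 28 (y) by 24 mm high, dark steel core, copper winding with black end cheeks; origin: centre of its underside, on the board's top face. Not to be pushed on
- small_driver: finished smaller driver, fixed: aluminium tray 66 (x) by 88 (y) mm with a brown board 54 by 70 mm already seated and a finned aluminium heat sink in place of a transformer, 48 mm high; origin: centre of its underside, on the bench. To be left alone

How it is judged:
By the outcome, as a careful person would: the job done as asked, in the order asked, and still so for the second after the job is handed in, with the robot touching nothing.
It also fails if it takes over 32 s, if anything falls off the work surface, if the arm or the gripper's body presses on something with over 40 N, if the wrist force passes 120 N, or if a joint passes its speed limit or range.

## Working session

There is one attempt and no reset: what is moved stays moved. The work goes in short steps, Python scripts to look and compute and a tool call to move; the robot and the scene stay as the last step left them, time stands still between calls to the robot, and variables do not carry over. Pictures are saved under pics/ and viewed, about 8 in all and at most 12, crops included, and the job is handed in when it is done.

Besides the shell and the picture viewer there is one more tool, called after ">>>" as a command line: name --argument value ..., lists and objects as JSON in quotes. servo_tool: Moves the arm, as the interface text tells. Its arguments: {"type":"object","properties":{"commands":{"type":"array"}},"required":["commands"]}

```bash
ls; mkdir -p pics
cat > h.py <<'E'
import numpy as np, cv2
from rig import status, camera, ticket, bot
def pts(c):
    K=np.array(c["camera_matrix"]);d=c["depth"];v,u=np.mgrid[:d.shape[0],:d.shape[1]]
    P=np.stack([(u-K[0,2])/K[0,0]*d,(v-K[1,2])/K[1,1]*d,d],-1)
    return P@np.array(c["rotation"]).T+np.array(c["eye"])
E
python3 - <<'E'
from h import *
a=camera("top");b=camera("scene")
np.savez("c0.npz",**{k+n:np.array(c[k]) for n,c in(("t",a),("s",b)) for k in c})
cv2.imwrite("pics/a.png",np.hstack([a["frame"],b["frame"]])[:,:,::-1][:, :1024].copy() if 0 else cv2.resize(np.vstack([a["frame"],b["frame"]])[:,:,::-1],(400,600)))
cv2.imwrite("pics/top.png",a["frame"][:,:,::-1])
print(status.observe(), a["eye"],a["rotation"],a["camera_matrix"],b["eye"])
E
```

```text
pics
{'t': 0.1, 'qpos': array([-1.23117724,  0.33381972,  0.03989152,  1.46617173, -0.0133817 ,
        1.34328792, -0.0584735 ]), 'qd': array([-0.00034901, -0.002761  , -0.00054252, -0.00146868, -0.00090573,
        0.00032724, -0.00092685]), 'joint_torque': array([ 3.87212101e-03, -6.57816195e+01,  1.33980498e+00, -4.04701066e+01,
       -5.97006152e-02,  4.11693205e-02,  7.75389685e-05]), 'position': array([0.27602896, 0.58802149, 0.22176717]), 'tool_rot': array([-1.4877042 ,  1.56937538, -1.92652532]), 'ft_force': array([-0.50604439, -0.52515775,  0.04745899]), 'moment': array([-0.00758146,  0.02071958,  0.06154823]), 'finger_gap': 0.08656068455988104} [ 0.38920452 -0.02066002  0.98567819] [-2.97266466 -0.00797349 -1.57911513] [[407.03264971   0.         257.42922333]
 [  0.         407.03264971 197.73449863]
 [  0.           0.           1.        ]] [0.0124245  0.3613326  0.56836019]
```

View pics/top.png

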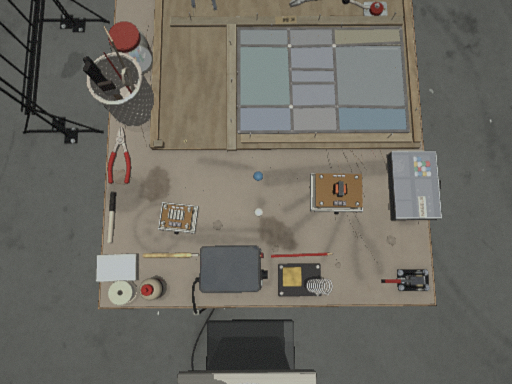

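View pics/a.png

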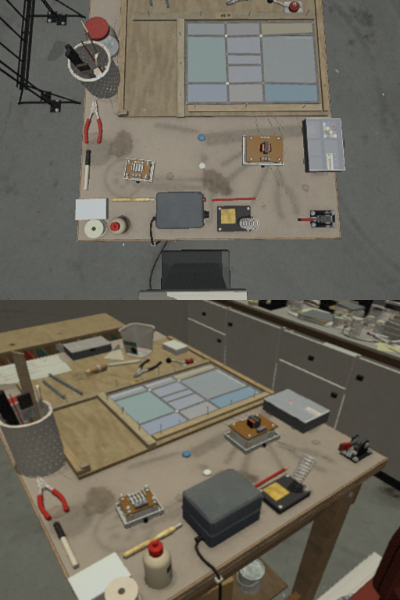

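The top view shows the larger driver with its transformer at about (337,190), and the small finned driver at about (178,217). Next I measure the board by colour mask and depth.

```bash
sed -i 's/np.array(c\["rotation"\])/Rm(c)/' h.py
cat >> h.py <<'E'
from scipy.spatial.transform import Rotation as R
def Rm(c): 
    r=np.array(c["rotation"]); return r if r.ndim==2 else R.from_euler("xyz",r).as_matrix()
def ray(c,uv):
    K=np.array(c["camera_matrix"]);d=np.c_[(np.array(uv)-[K[0,2],K[1,2]])/[K[0,0],K[1,1]],np.ones(len(uv))]
    return d@Rm(c).T
def onplane(c,uv,z):
    d=ray(c,uv);e=np.array(c["eye"]);return e+d*((z-e[2])/d[:,2:])
def board(c,n):
    hsv=cv2.cvtColor(c["frame"],cv2.COLOR_RGB2HSV)
    m=cv2.inRange(hsv,(8,120,70),(18,255,230)); P=pts(c)
    m[(P[...,2]<.02)|(P[...,2]>.06)]=0
    k,l,s,ce=cv2.connectedComponentsWithStats(m)
    for i in np.argsort(-s[1:,4])[:n]+1:
        ys,xs=np.where(l==i); q=P[l==i]
        r=cv2.minAreaRect(np.c_[xs,ys].astype(np.float32)); z=np.median(q[:,2])
        bx=onplane(c,cv2.boxPoints(r)+0.0,z)
        print(s[i],"z",z.round(4),"ctr",bx.mean(0).round(4),"sides",np.linalg.norm(np.diff(bx,axis=0),axis=1).round(3),
         "yaw",[round(float(np.degrees(np.arctan2(*(bx[j+1]-bx[j])[1::-1]))),1) for j in(0,1)])
E
python3 - <<'E'
from h import *
d=np.load("c0.npz")
for n in "ts":
    c={k[:-1]:d[k] for k in d.files if k.endswith(n) and k[:-1] in("frame","depth","camera_matrix","eye","rotation")}
    print(n); board(c,3); P=pts(c); print([P[v,u].round(3) for v,u in ((190,340),(190,320),(217,178),(350,250),(240,230))])
print(R.from_euler("xyz",status.observe()["tool_rot"]).as_matrix().round(3))
E
```

```text
t
[316 174  46  33 849] z 0.0425 ctr [ 0.5675 -0.2212  0.0425] sides [0.107 0.077 0.106] yaw [-90.4, 177.1]
[162 209   7  18  67] z 0.0323 ctr [0.5062 0.1882 0.0323] sides [0.014 0.04  0.014] yaw [-90.4, -178.4]
[184 207   8  20  55] z 0.0325 ctr [0.5081 0.1354 0.0325] sides [0.017 0.045 0.016] yaw [-90.4, -178.9]
[array([ 0.562, -0.219,  0.068]), array([ 0.568, -0.178,  0.042]), array([0.505, 0.155, 0.046]), array([ 0.113, -0.005, -0.458]), array([ 0.454,  0.037, -0.   ])]
s
[293 146  62  33 685] z 0.0432 ctr [ 0.5656 -0.2216  0.0432] sides [0.153 0.099 0.139] yaw [-89.4, 147.9]
[152 244  50  32 369] z 0.0327 ctr [0.5059 0.1625 0.0327] sides [0.075 0.056 0.071] yaw [-95.8, 164.4]
[117  87   8   7  20] z 0.0287 ctr [ 1.1719 -0.0146  0.0287] sides [0.028 0.026 0.027] yaw [-67.8, 168.2]
[array([ 0.509, -0.22 , -0.   ]), array([ 0.521, -0.172,  0.014]), array([0.628, 0.098, 0.002]), array([0.311, 0.152, 0.001]), array([0.516, 0.051, 0.001])]
[[-0.     0.425  0.905]
 [-0.001  0.905 -0.425]
 [-1.    -0.001  0.   ]]
```

Run:
```python
from h import *
d=np.load("c0.npz")
c={k[:-1]:d[k] for k in d.files if k.endswith("t")}
P=pts(c).reshape(-1,3)
for x in np.arange(.4,.8,.05): print(x.round(2),[ (P[(abs(P[:,0]-x)<.026)&(abs(P[:,1]-y)<.026),2].max()*1000).round() for y in np.arange(.6,-.46,-.05) if ((abs(P[:,0]-x)<.026)&(abs(P[:,1]-y)<.026)).any()])
```

```text
0.4 [np.float64(31.0), np.float64(31.0), np.float64(30.0), np.float64(16.0), np.float64(16.0), np.float64(87.0), np.float64(87.0), np.float64(986.0), np.float64(86.0), np.float64(24.0), np.float64(23.0), np.float64(18.0), np.float64(4.0), np.float64(6.0), np.float64(13.0), np.float64(50.0), np.float64(12.0)]
0.45 [np.float64(16.0), np.float64(17.0), np.float64(26.0), np.float64(15.0), np.float64(18.0), np.float64(87.0), np.float64(87.0), np.float64(88.0), np.float64(84.0), np.float64(5.0), np.float64(5.0), np.float64(5.0), np.float64(5.0), np.float64(5.0), np.float64(6.0), np.float64(5.0), np.float64(5.0)]
0.5 [np.float64(15.0), np.float64(18.0), np.float64(5.0), np.float64(50.0), np.float64(53.0), np.float64(32.0), np.float64(5.0), np.float64(10.0), np.float64(11.0), np.float64(5.0), np.float64(17.0), np.float64(17.0), np.float64(18.0), np.float64(18.0), np.float64(42.0), np.float64(42.0), np.float64(42.0)]
0.55 [np.float64(15.0), np.float64(17.0), np.float64(5.0), np.float64(49.0), np.float64(46.0), np.float64(32.0), np.float64(6.0), np.float64(6.0), np.float64(10.0), np.float64(5.
[... 662 characters left out ...]
0), np.float64(6.0), np.float64(42.0), np.float64(43.0), np.float64(43.0)]
0.7 [np.float64(13.0), np.float64(16.0), np.float64(31.0), np.float64(39.0), np.float64(18.0), np.float64(18.0), np.float64(36.0), np.float64(54.0), np.float64(28.0), np.float64(40.0), np.float64(54.0), np.float64(29.0), np.float64(37.0), np.float64(28.0), np.float64(54.0), np.float64(27.0), np.float64(27.0)]
0.75 [np.float64(151.0), np.float64(216.0), np.float64(217.0), np.float64(33.0), np.float64(18.0), np.float64(18.0), np.float64(57.0), np.float64(35.0), np.float64(22.0), np.float64(23.0), np.float64(22.0), np.float64(22.0), np.float64(23.0), np.float64(22.0), np.float64(22.0), np.float64(35.0), np.float64(31.0)]
```

>>> servo_tool --commands '[{"delta_rot":[0,0,-0.06],"dp":[0.016,-0.044,0],"fingers":0},{"delta_rot":[0,0,-0.12],"dp":[0.032,-0.088,0],"fingers":0},{"delta_rot":[0,0,-0.18],"dp":[0.048,-0.132,0],"fingers":0},{"delta_rot":[0,0,-0.24],"dp":[0.064,-0.176,0],"fingers":0},{"delta_rot":[0,0,-0.3],"dp":[0.08,-0.22,0],"fingers":0},{"delta_rot":[0,0,-0.36],"dp":[0.096,-0.264,0],"fingers":0},{"delta_rot":[0,0,-0.42],"dp":[0.112,-0.308,0],"fingers":0},{"delta_rot":[0,0,-0.48],"dp":[0.128,-0.352,0],"fingers":0},{"delta_rot":[0,0,-0.54],"dp":[0.144,-0.396,0],"fingers":0},{"delta_rot":[0,0,-0.6],"dp":[0.16,-0.44,0],"fingers":0},{"delta_rot":[0,0,-0.66],"dp":[0.176,-0.484,0],"fingers":0},{"delta_rot":[0,0,-0.72],"dp":[0.192,-0.528,0],"fingers":0},{"delta_rot":[0,0,-0.78],"dp":[0.208,-0.572,0],"fingers":0},{"delta_rot":[0,0,-0.84],"dp":[0.222,-0.616,0],"fingers":0},{"delta_rot":[0,0,-0.9],"dp":[0.237,-0.66,0],"fingers":0},{"delta_rot":[0,0,-0.96],"dp":[0.252,-0.704,0],"fingers":0},{"delta_rot":[0,0,-1.02],"dp":[0.266,-0.745,0],"fingers":0},{"delta_rot":[0,0,-1.08],"dp":[0.28,-0.78,0],"fingers":0},{"delta_rot":[0,0,-1.131],"dp":[0.291,-0.81,0],"fingers":0},{"delta_rot":[0,0,-1.131],"dp":[0.291,-0.81,0],"fingers":0}]'

```text
t: 2.1
position: [0.5667, -0.2264, 0.2219]
tool_rot: [-0.401, 1.567, -1.978]
ft_force: [0.3, 0.5, -0.8]
finger_gap: 0.0003
```

Everything around the board is under 60 mm high, so the gripper's body is clear. Now a close look with the wrist camera.

Run:
```python
from h import *
c=camera("wrist")
print({k:np.array(c[k]).round(4).tolist() for k in("camera_matrix","eye","rotation")})
s=status.observe();print(s["position"],R.from_euler("xyz",s["tool_rot"]).as_matrix().round(3),s["qpos"].round(3))
np.savez("w0.npz",**c)
cv2.imwrite("pics/w.png",c["frame"][:,:,::-1])
t=camera("top");board(t,1)
```

```text
{'camera_matrix': [[297.3186, 0.0, 254.7262], [0.0, 297.3186, 189.4201], [0.0, 0.0, 1.0]], 'eye': [0.5657, -0.1496, 0.3841], 'rotation': [2.8554, 0.002, -0.0063]}
[ 0.56660483 -0.22404033  0.22182472] [[-0.002  1.    -0.003]
 [-0.002 -0.003 -1.   ]
 [-1.    -0.002  0.002]] [-0.339  0.313  0.803  1.601 -0.228  1.327  0.493]
[162 207  30  21 149] z 0.0326 ctr [0.5071 0.1612 0.0326] sides [0.068 0.047 0.068] yaw [-90.4, -178.9]
```

View pics/w.png

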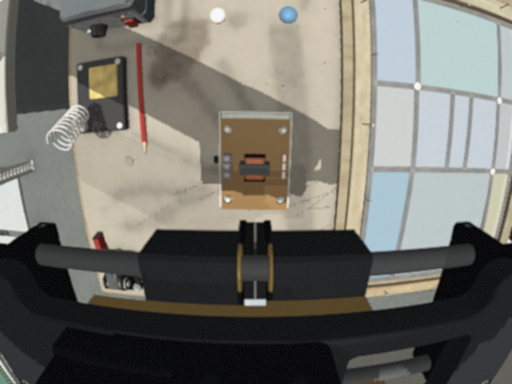

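The wrist view shows the board upright at about columns 220–291, rows 118–209, with the transformer at (255,168). I compute its position from the fisheye rays.

```bash
cat >> h.py <<'E'
def wray(c,uv):
    K=np.array(c["camera_matrix"]);n=(np.array(uv,float)-[K[0,2],K[1,2]])/K[0,0]
    r=np.linalg.norm(n,axis=1,keepdims=True);d=np.c_[n/np.maximum(r,1e-9)*np.sin(r),np.cos(r)]
    return d@Rm(c).T
def wboard(c,z=.042):
    hsv=cv2.cvtColor(c["frame"],cv2.COLOR_RGB2HSV);e=np.array(c["eye"])
    v,u=np.mgrid[:384,:512];d=wray(c,np.c_[u.ravel(),v.ravel()]);dep=c["depth"].ravel()
    f=Rm(c)[:,2];P=e+d*(dep/(d@f))[:,None]
    m=(cv2.inRange(hsv,(8,100,50),(20,255,230)).ravel()>0)&(P[:,2]>.02)&(P[:,2]<.055)
    m=cv2.morphologyEx(m.reshape(384,512).astype(np.uint8),cv2.MORPH_OPEN,np.ones((3,3)))
    k,l,s,ce=cv2.connectedComponentsWithStats(m);i=1+np.argmax(s[1:,4]);q=P[(l==i).ravel()]
    Q=e+d[(l==i).ravel()]*((z-e[2])/d[(l==i).ravel()][:,2:])
    r=cv2.minAreaRect((Q[:,:2]*1000).astype(np.float32))
    A=np.c_[q[:,:2],np.ones(len(q))];p=np.linalg.lstsq(A,q[:,2],rcond=None)[0]
    print("px",s[i],"rect",r,"z depth med",np.median(q[:,2]).round(4),"slopes",p[:2].round(3))
    c0=np.array(r[0])/1000
    for sy in(-1,1):
        w=(abs(q[:,0]-c0[0])<.025)&(abs(q[:,1]-c0[1]-sy*.033)<.012);print("end",sy,w.sum(),"z",np.median(q[w,2]).round(4) if w.any() else None)
    t=P[(abs(P[:,0]-c0[0])<.03)&(abs(P[:,1]-c0[1])<.03)&(P[:,2]>.06)&(P[:,2]<.08)]
    print("transformer",t.mean(0).round(4) if len(t) else None)
E
python3 - <<'E'
from h import *
wboard(dict(np.load("w0.npz")))
E
```

```text
px [ 222  120   67   89 4279] rect ((564.1682739257812, -220.7593994140625), (107.2485580444336, 77.0448226928711), 88.95101928710938) z depth med 0.0423 slopes [-0.001 -0.001]
end -1 801 z 0.0424
end 1 866 z 0.0423
transformer [ 0.5639 -0.2201  0.0644]
```

>>> servo_tool --commands '[{"delta_rot":[0,0,0],"dp":[-0.001,0.034,-0.03],"fingers":0},{"delta_rot":[0,0,0],"dp":[-0.001,0.034,-0.07],"fingers":0},{"delta_rot":[0,0,0],"dp":[-0.001,0.034,-0.11],"fingers":0},{"delta_rot":[0,0,0],"dp":[-0.001,0.034,-0.14],"fingers":0},{"delta_rot":[0,0,0],"dp":[-0.001,0.034,-0.16],"fingers":0},{"delta_rot":[0,0,0],"dp":[-0.001,0.034,-0.17],"fingers":0},{"delta_rot":[0,0,0],"dp":[-0.001,0.034,-0.17],"fingers":0},{"delta_rot":[0,0,0],"dp":[-0.001,0.034,-0.17],"fingers":0}]'

```text
t: 3.0
position: [0.5668, -0.1873, 0.0536]
tool_rot: [1.644, 1.57, 0.075]
ft_force: [0.8, -0.9, 0.9]
finger_gap: 0.0009
```

Run:
```python
from h import *
c=camera("wrist"); print(status.observe()["position"],status.observe()["ft_force"]); wboard(c)
f=cv2.resize(c["frame"][100:320,140:380],None,fx=2.4,fy=2.4); s=camera("scene")["frame"][110:230,250:400]
cv2.imwrite("pics/w2.png",np.hstack([f[:360],cv2.resize(s,(224,180))[:,:].repeat(2,0)])[:,:,::-1])
```

```text
[ 0.5669807  -0.18752242  0.05388269] [0.97923393 0.71389028 0.57718014]
px [ 193  195  126   36 3565] rect ((565.3089599609375, -176.90054321289062), (79.37939453125, 23.53072738647461), 0.07125828415155411) z depth med 0.0423 slopes [-0.001 -0.003]
end -1 0 z None
end 1 0 z None
transformer [ 0.5648 -0.1777  0.0704]
```

View pics/w2.png

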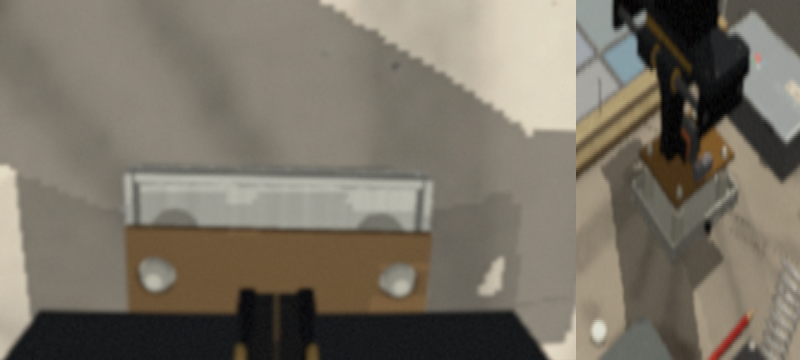

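The crop shows the closed fingertips over the +y end, midway between the two pins (at (155,273) and (398,280)). The board's edge puts the tip about 32.5 mm from the centre, so I go down slowly.

>>> servo_tool --commands '[{"delta_rot":[0,0,0],"dp":[0,0,-0.005],"fingers":0},{"delta_rot":[0,0,0],"dp":[0,0,-0.008],"fingers":0},{"delta_rot":[0,0,0],"dp":[0,0,-0.01],"fingers":0},{"delta_rot":[0,0,0],"dp":[0,0,-0.011],"fingers":0},{"delta_rot":[0,0,0],"dp":[0,0,-0.012],"fingers":0},{"delta_rot":[0,0,0],"dp":[0,0,-0.013],"fingers":0},{"delta_rot":[0,0,0],"dp":[0,0,-0.014],"fingers":0}]'

```text
t: 3.8
position: [0.5662, -0.1877, 0.0386]
tool_rot: [1.327, 1.571, -0.243]
ft_force: [0.8, 0.6, -1.0]
finger_gap: 0.0006
```

>>> servo_tool --commands '[{"delta_rot":[0,0,0],"dp":[0,0,-0.001],"fingers":0},{"delta_rot":[0,0,0],"dp":[0,0,-0.002],"fingers":0},{"delta_rot":[0,0,0],"dp":[0,0,-0.002],"fingers":0}]'

```text
t: 4.1
position: [0.566, -0.1875, 0.0363]
tool_rot: [-1.63, 1.57, 3.083]
ft_force: [-0.6, 0.3, 0.1]
finger_gap: 0.0003
```

Run:
```python
from h import *
c=camera("wrist"); s=status.observe();print(s["position"],s["ft_force"],s["moment"]); wboard(c)
P=pts(camera("scene"));q=P[(abs(P[...,0]-.566)<.038)&(abs(P[...,1]+.265)<.008)&(P[...,2]>.02)];print("far end z",np.median(q,axis=0),len(q))
```

```text
[ 0.56603978 -0.18757652  0.03636907] [ 0.01845108 -0.98445279  0.46897134] [-0.07609298  0.04774063 -0.04544572]
px [ 193  199  130   32 2891] rect ((565.555419921875, -172.29188537597656), (18.746484756469727, 73.46238708496094), 88.6346435546875) z depth med 0.0325 slopes [-0.005 -0.117]
end -1 0 z None
end 1 0 z None
transformer [ 0.564  -0.178   0.0681]
far end z [ 0.53389173 -0.26208205  0.04314031] 68
```

The +y end has already clicked down: its edge is at z≈0.0325, the board slopes 7° and the far end is still at 0.043. I lift over the transformer and go to the other end.

>>> servo_tool --commands '[{"delta_rot":[0,0,0],"dp":[0,0,0.03],"fingers":0},{"delta_rot":[0,0,0],"dp":[0,0,0.063],"fingers":0},{"delta_rot":[0,0,0],"dp":[0,0,0.063],"fingers":0},{"delta_rot":[0,0,0],"dp":[0,0,0.063],"fingers":0},{"delta_rot":[0,0,0],"dp":[0,-0.033,0.063],"fingers":0},{"delta_rot":[0,0,0],"dp":[0,-0.066,0.063],"fingers":0},{"delta_rot":[0,0,0],"dp":[0,-0.066,0.063],"fingers":0},{"delta_rot":[0,0,0],"dp":[0,-0.066,0.063],"fingers":0},{"delta_rot":[0,0,0],"dp":[0,-0.066,0.05],"fingers":0},{"delta_rot":[0,0,0],"dp":[0,-0.066,0.035],"fingers":0},{"delta_rot":[0,0,0],"dp":[0,-0.066,0.02],"fingers":0},{"delta_rot":[0,0,0],"dp":[0,-0.066,0.02],"fingers":0},{"delta_rot":[0,0,0],"dp":[0,-0.066,0.02],"fingers":0}]'

```text
t: 5.5
position: [0.5658, -0.2533, 0.0558]
tool_rot: [-1.688, 1.569, 3.026]
ft_force: [0.1, 0.4, 1.0]
finger_gap: 0.0002
```

Run:
```python
from h import *
c=camera("wrist"); s=status.observe();print(s["position"],s["ft_force"]); wboard(c)
s=camera("scene")["frame"][120:220,260:390]
f=cv2.resize(c["frame"][100:320,140:380],None,fx=1.6,fy=1.6)
cv2.imwrite("pics/w3.png",np.hstack([f,cv2.resize(s,(416,f.shape[0]))])[:,:,::-1])
```

```text
[ 0.56620786 -0.25357327  0.05651862] [ 0.63796162  0.0435977  -0.26272525]
px [  194    90   127   141 12305] rect ((564.3231201171875, -212.00790405273438), (88.23170471191406, 78.41407012939453), 88.86177062988281) z depth med 0.0355 slopes [-0.003 -0.112]
end -1 1940 z 0.0404
end 1 3034 z 0.033
transformer [ 0.5642 -0.219   0.0615]
```

View pics/w3.png

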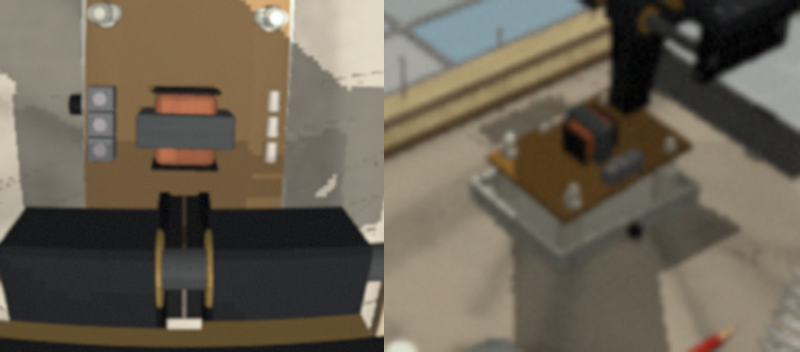

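The pictures show the +y pins (at (104,12) and (272,18)) standing out above the lowered end. The fingertips are over the −y end, clear of the transformer. Now I press this end.

>>> servo_tool --commands '[{"delta_rot":[0,0,0],"dp":[0,0,-0.006],"fingers":0},{"delta_rot":[0,0,0],"dp":[0,0,-0.011],"fingers":0},{"delta_rot":[0,0,0],"dp":[0,0,-0.014],"fingers":0},{"delta_rot":[0,0,0],"dp":[0,0,-0.015],"fingers":0},{"delta_rot":[0,0,0],"dp":[0,0,-0.016],"fingers":0},{"delta_rot":[0,0,0],"dp":[0,0,-0.017],"fingers":0},{"delta_rot":[0,0,0],"dp":[0,0,-0.018],"fingers":0},{"delta_rot":[0,0,0],"dp":[0,0,-0.019],"fingers":0},{"delta_rot":[0,0,0],"dp":[0,0,-0.02],"fingers":0},{"delta_rot":[0,0,0],"dp":[0,0,-0.021],"fingers":0}]'

```text
t: 6.6
position: [0.5661, -0.2534, 0.0353]
tool_rot: [-2.175, 1.57, 2.539]
ft_force: [-0.1, 0.1, 0.6]
finger_gap: 0.0004
```

Run:
```python
from h import *
c=camera("wrist"); s=status.observe();print(s["position"],s["ft_force"]); wboard(c)
```

```text
[ 0.56597581 -0.25342785  0.03510965] [-0.02739311  0.05033396  0.54243057]
px [  187    87   141   144 14210] rect ((564.5213012695312, -207.28726196289062), (79.70491790771484, 74.03959655761719), 88.87397766113281) z depth med 0.0323 slopes [-0.008 -0.044]
end -1 1667 z 0.0325
end 1 3061 z 0.0322
transformer None
```

Both ends now read about 0.032. I press gently to feel that this end is home.

>>> servo_tool --commands '[{"delta_rot":[0,0,0],"dp":[0,0,-0.001],"fingers":0},{"delta_rot":[0,0,0],"dp":[0,0,-0.002],"fingers":0},{"delta_rot":[0,0,0],"dp":[0,0,-0.003],"fingers":0},{"delta_rot":[0,0,0],"dp":[0,0,-0.004],"fingers":0},{"delta_rot":[0,0,0],"dp":[0,0,-0.004],"fingers":0}]'

```text
t: 7.15
position: [0.5662, -0.2536, 0.0325]
tool_rot: [2.869, 1.57, 1.299]
ft_force: [-4.4, 1.9, 12.3]
finger_gap: 0.0003
```

It is firm at 12 N with the tip at 32.5 mm, which is the seated height. I make the same check at the +y end.

>>> servo_tool --commands '[{"delta_rot":[0,0,0],"dp":[0,0,0.03],"fingers":0},{"delta_rot":[0,0,0],"dp":[0,0,0.065],"fingers":0},{"delta_rot":[0,0,0],"dp":[0,0,0.065],"fingers":0},{"delta_rot":[0,0,0],"dp":[0,0,0.065],"fingers":0},{"delta_rot":[0,0,0],"dp":[0,0.033,0.065],"fingers":0},{"delta_rot":[0,0,0],"dp":[0,0.066,0.065],"fingers":0},{"delta_rot":[0,0,0],"dp":[0,0.066,0.065],"fingers":0},{"delta_rot":[0,0,0],"dp":[0,0.066,0.065],"fingers":0},{"delta_rot":[0,0,0],"dp":[0,0.066,0.04],"fingers":0},{"delta_rot":[0,0,0],"dp":[0,0.066,0.02],"fingers":0},{"delta_rot":[0,0,0],"dp":[0,0.066,0.01],"fingers":0},{"delta_rot":[0,0,0],"dp":[0,0.066,0.005],"fingers":0},{"delta_rot":[0,0,0],"dp":[0,0.066,0.003],"fingers":0},{"delta_rot":[0,0,0],"dp":[0,0.066,0.002],"fingers":0},{"delta_rot":[0,0,0],"dp":[0,0.066,0.001],"fingers":0},{"delta_rot":[0,0,0],"dp":[0,0.066,0],"fingers":0},{"delta_rot":[0,0,0],"dp":[0,0.066,0],"fingers":0}]'

```text
t: 8.85
position: [0.5666, -0.1878, 0.0325]
tool_rot: [1.732, 1.57, 0.162]
ft_force: [-2.1, 0.4, 6.6]
finger_gap: 0.0004
```

Contact at the same 32.5 mm height with 7 N, so this end is home too. I retreat up and check from a distance.

>>> servo_tool --commands '[{"delta_rot":[0,0,0],"dp":[0,0,0.04],"fingers":0},{"delta_rot":[0,0,0],"dp":[0,0,0.08],"fingers":0},{"delta_rot":[0,0,0],"dp":[0,0,0.12],"fingers":0},{"delta_rot":[0,0,0],"dp":[0,-0.04,0.16],"fingers":0},{"delta_rot":[0,0,0],"dp":[0,-0.04,0.19],"fingers":0},{"delta_rot":[0,0,0],"dp":[0,-0.04,0.19],"fingers":0},{"delta_rot":[0,0,0],"dp":[0,-0.04,0.19],"fingers":0},{"delta_rot":[0,0,0],"dp":[0,-0.04,0.19],"fingers":0}]'

```text
t: 9.65
position: [0.5659, -0.2267, 0.2206]
tool_rot: [-2.157, 1.569, 2.557]
ft_force: [-0.5, -0.0, 0.3]
finger_gap: 0.0007
```

Run:
```python
from h import *
c=camera("wrist"); s=status.observe();print(s["t"],s["position"],s["ft_force"]); wboard(c,.032)
b=camera("scene");board(b,2)
P=pts(b)
for y in (-.265,-.254,-.188,-.177):
    q=P[(abs(P[...,0]-.55)<.02)&(abs(P[...,1]-y)<.006)&(P[...,2]>.02)];print("scene end",y,np.median(q[:,2]).round(4),len(q))
f=cv2.resize(c["frame"][90:230,180:340],None,fx=2.4,fy=2.4)
cv2.imwrite("pics/w4.png",np.hstack([f,cv2.resize(b["frame"][120:220,260:390],(416,f.shape[0]))])[:,:,::-1])
```

```text
9.7 [ 0.56578626 -0.22668509  0.22034998] [-0.1665879   0.46381638 -0.88429521]
px [ 223  120   66   88 4301] rect ((564.2527465820312, -221.4303741455078), (107.26724243164062, 78.26631164550781), 88.7335205078125) z depth med 0.0323 slopes [-0.003 -0.002]
end -1 767 z 0.0322
end 1 837 z 0.0322
transformer None
[152 244  50  32 375] z 0.0328 ctr [0.5058 0.1625 0.0328] sides [0.075 0.056 0.071] yaw [-95.8, 164.4]
[293 158  37  24 334] z 0.0331 ctr [ 0.5721 -0.194   0.0331] sides [0.062 0.097 0.056] yaw [-61.8, 176.5]
scene end -0.265 0.0335 61
scene end -0.254 0.0332 61
scene end -0.188 0.3034 225
scene end -0.177 0.033 87
```

View pics/w4.png

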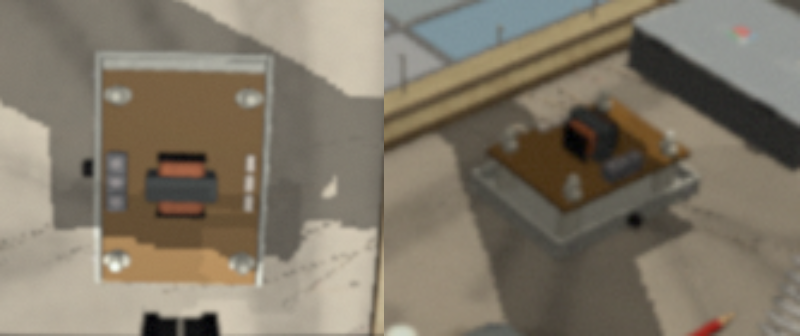

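The board lies level, with both ends at 32.2 mm and slopes of 0.003 or less. All four pins, at (118,95), (249,98), (116,261) and (242,264), stand through it, and the arm is clear. I hand in.

```bash
python3 -c "
from rig import ticket; print(ticket.hand_in())"
```

```text
the job is handed in; nothing more can be done
None
```

The larger driver's board is seated on all four standoffs and lies level, and I handed the job in at about 10 s. I clicked down the +y end first, then the −y end, with closed fingertips about 33 mm from the centre. A second light press at each end met a firm stop at a tip height of 32.5 mm (12 N and 7 N).

**Final check:** the wrist camera put both ends' top face at 32.2 mm against the expected 32 mm, with slopes of 0.003 or less. The scene camera read 33.0–33.5 mm at the ends, within the 2 mm calibration. The one exception was a scene reading at y −0.188, which the arm was blocking. All four pins show through the board.

The transformer and the small driver were never touched. The click forces themselves were not recorded: both ends had already snapped down by the time I read the force.

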